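# Fit the silencer plug to the bench air outlet

### The job

Fit the silencer plug to the bench air outlet. First draw the brass sleeve of the coupler down until it catches and stays back with your hand off it; then take the plug from its parking socket and press it gently into the coupler, feeling for the moment it is home and the sleeve springs up again by itself and locks it. Do not force the plug or shove the tools lying about, and let go at the end.

Things in the scene. Friction and masses are not known exactly. Their poses are not given: they have to be found in the camera images.
- outlet: Bench air outlet, fixed: dark 84 mm base plate, blue 56 mm block (top 45 mm above the bench), upright quick coupler on it, open upward, its axis vertical through this origin (underside centre). The coupler is screwed in more or less deep: the whole coupler with its sleeve stands anywhere up to 9 mm above or below nominal, which cannot be read, only felt.
- outlet_mouth (a point): Nominal centre of the coupler's mouth, 130 mm above the bench (true one up to 9 mm higher or lower). 45 degree lead-in from 25 mm to the 20 mm bore. Sleeve forward: three locking balls 18 mm down block the plug. Sleeve caught: the plug enters against 3 to 14 N, trips the catch at about 30 mm depth (sleeve then rests on the plug at 6 to 8 mm) and locks when its flange is 1.5 mm or less from the mouth.
- sleeve_grip (a point): Nominal middle of the round knurled brass sleeve when forward (up to 9 mm off in height), on the coupler's axis, 19 mm below point outlet_mouth. Sleeve 40 mm diameter, 34 mm tall; grip it from above, fingers on either side; below it there is only a thinner stem down to the blue block. Gripped, it is drawn down against 4 N at first, up to 15 N at last.
- coupler_sleeve (a joint): Brass sleeve along the coupler: 0 = sprung forward (up); grows as it is drawn down; hard stop at 0.012 m. Drawn 0.0105 or more, an inner catch takes it and, let go, it stays back at about 0.009. It springs up by itself to 0 when the plug comes home.
- plug_grip (a point): Silencer plug, loose, 0.11 to 0.23 kg, round, upright, 100 mm long. This point: on its axis, middle of the dark knurled barrel (28 mm diameter, 39 mm tall) by which to grip it, 26 mm above the underside of its 31 mm flange, which rests on the parking socket now and on the coupler's mouth when home. Its top (brass silencer, 20 mm diameter) is 34 mm above the point.
- plug: The same plug; origin at the lower end of its nose, z axis up along the plug. The nose below the flange is 18 mm in diameter and 40 mm long, with a 1.3 mm chamfer at the end and a groove. Lift it straight up at least 42 mm to clear the parking socket.
- park: Fixed parking socket: round black post, 48 mm diameter, top 50 mm above the bench, on a dark 70 mm square base plate; origin under its centre. The plug stands nose down in its 20 mm central hole at the start.
- hammer: Hammer, 100x276x25 mm, lying on the bench (bystander). Origin under its centre.
- pliers: Pliers with red handles, 55x157x14 mm, lying (bystander). Origin under its centre.
- spanner: Combination spanner, 29x197x8 mm, lying (bystander). Origin under its centre.
- tape_roll: Black tape roll, 70 mm across, 19 mm high (bystander). Origin under its centre.
- ratchet: Ratchet with black grip, 35x194x28 mm, lying (bystander). Origin under its centre.
- marker: White and yellow paint marker, 15x125x16 mm, lying (bystander). Origin under its centre.
Not all that is in view belongs to the job. Leave any green look-alike of the plug alone.

How it is judged (in metres and radians):
On the way, in this order (a step that is already met when the one before it is completed fails the run):
1. the sleeve is caught back, with nothing touching it, before the plug is at the coupler (value of joint coupler_sleeve above 0.0075 m and contact force between the fingers and outlet below 0.3 N and distance between plug_grip and outlet_mouth above 0.08 m), for 0.2 s.
2. the plug's nose is in the mouth while the sleeve is still back (value of joint coupler_sleeve above 0.004 m and horizontal distance between plug_grip and outlet_mouth below 0.006 m and z of plug_grip in the frame of outlet_mouth below 0.054 m), for 0.05 s.
At the end, for the whole second after the job is handed in: The sleeve has sprung fully forward (within 2 mm) over the plug; the plug stands in the coupler, upright (within 0.1 rad), on its axis (within 5 mm), its grip point 12.5 to 38 mm above the nominal mouth (26 mm when home, give or take the coupler's height), at rest (value of joint coupler_sleeve below 0.002 m and horizontal distance between plug_grip and outlet_mouth below 0.005 m and z of plug_grip in the frame of outlet_mouth between 0.0125 and 0.038 m and angle between plug's own z axis and vertical below 0.1 rad and linear speed of plug below 0.02 m/s); the robot touches nothing.
It fails at once if the plug is forced: more than 45 N between the plug and the outlet (contact force between plug and outlet above 45 N).
It fails at once if a bystander is moved more than 20 mm (distance of any of hammer, pliers, spanner, tape_roll, ratchet, marker from where it was at the start of the episode above 0.02 m).
It also fails if it takes over 70 s, if anything falls off the work surface, if the arm or the gripper's body presses on something with over 40 N, if the wrist force passes 120 N, or if a joint passes its speed limit or range.

### The arm

A 6-joint arm with a two-finger parallel gripper is mounted at the origin on a cart in front of the work surface, level with it; the furniture and walls round the work are solid. World frame = base frame: x ahead of the robot, y to its left, z up, the work surface at z = 0. Lengths are in m, angles in degrees, forces in N, time in s.
With the tool pointing down it reaches from about 0.3 to 0.75 m from the base axis. Payload 8.5 kg.
Tool frame: the origin (TCP) lies on the centre line of the jaws, within the pads' length; the fingertips stand 19 mm ahead of it and the grasp point (between the pads) is the TCP (env.tcp_to_tips is the z of the fingertips in the tool frame, in m); z points along the fingers, y is the line along which they close (so a half turn about z gives the same grasp; the last joint's range is limited). The gripper opens to 85 mm and grips with 20 to 120 N. Pads are 22 mm wide; open, the fingers measure 114 mm over their backs; the gripper's body (76 mm by 85 mm) begins 54 mm behind the grasp point. The pads swing forward as they close: fully open they stand 13 mm farther back than shut.
Start: joints at [-86.477, 21.807, 74.336, -0, 83.858, -12.336], TCP at [0.15, -0.529, 0.25] pointing down, gripper open.
Joint ranges: [-178.18, 178.18], [-50.72, 133.34], [12.68, 142.11], [-81.47, 261.47], [9.98, 163.14], [-165.26, 165.26]. Speed limits (degrees/s): [136.94, 136.94, 180, 180, 180, 180].

### API

Orientations are given as a 3x3 rotation matrix whose columns are the frame's x, y, z axes.
In Python, from rig import env gives the robot as it stands.
- The arm moves only by the tool servo_tool, never from a script. Its argument "steps" is a list of rows, each an object of numbers: "tx", "ty", "tz": the shift along the world's x, y, z in cm; "yaw": the turn about the world's z in degrees; "claw": the finger opening in cm, from 0 to 8.54. In form: [{"tx": .., "ty": .., "tz": .., "yaw": .., "claw": ..}, ...]. A call has 1 to 20 rows; each row shifts and turns the commanded pose from where the row before left it; what a row does not reach is not made up. A row lasts 1/10 s, in which the tool goes at most 50 mm and 8.59 degrees, less where a joint would pass 70% of its speed; a pose out of reach is approached as far as the arm can. A call with a gripper value outside its range is refused whole. The fingers move at their own pace and stop on an object; "newtons" is the grip in N (left out, the last holds). Time passes only in rows, so rows that do not move let the fingers close. It gives the time, the measured TCP pose, the force, the opening and the grip force at its end, in the units of the state.
- env.observe(): the state, without advancing time (a new reading comes with each control period).
- env.get_image(name): name is "scene" or "top" or "wrist"; returns (picture, depth): 480x640x3 uint8, red, green, blue; 480x640 float32, m along the optical axis (not along the pixel's ray), 0 where there is no reading.
- env.camera_model(name): a dict with "fovy" (degrees; the focal length in pixels is half the picture's height over the tangent of half this angle, whatever the lens; pixels are square), "cx", "cy" (the principal point, pixels), "T" (4x4, takes a point from camera to world coordinates). Camera axes: x right, y down, z forward; pixel columns grow to the right and rows downward; lengths in m; the calibration is good to about 2 mm. A picture is of the moment at which its call begins: read the wrist's pose just before it. camera_model takes no time and is no camera call; for the wrist camera it gives the pose at the moment of the call.
- env.close_job(): hands the job in; it is judged then, once.
The state is a dict: "time_s": time; "q": joint angles; "qvel": joint speeds; "joint_efforts": joint torques, N m; "position": TCP position; "tool_rot": TCP orientation; "ft_force": force on the tool from outside, world axes, zero at the start; "wrist_torque": the same for the moment, N m; "grip_width": finger opening in m; "gripper_force": force on a finger pad.
Only numpy, scipy, OpenCV 4.12 (cv2) and the standard library are available. Lean on these libraries where they do the work, as an engineer would, in place of code of your own. Each camera call takes 0.05 s, during which the arm holds its last target. There are 200 camera calls.

## Working session

There is one attempt and no reset: what is moved stays moved. The work goes in short steps, Python scripts to look and compute and a tool call to move; the robot and the scene stay as the last step left them, time stands still between calls to the robot, and variables do not carry over. Pictures are saved under pics/ and viewed, at most 10 in all, crops included, and the job is handed in when it is done.

Besides the shell and the picture viewer there is one more tool, called after "Emit:" as name(argument=value, ...), one argument or row to a line, values as JSON. servo_tool: Moves the arm, as the interface text tells. Its arguments: {"type":"object","properties":{"steps":{"type":"array"},"newtons":{"type":"number"}},"required":["steps"]}

```bash
mkdir -p pics
cat > h.py <<'E'
import numpy as np,cv2
from rig import env
def shot(n,tag):
    m=env.camera_model(n); im,d=env.get_image(n)
    cv2.imwrite(f'pics/{tag}.png',im[:,:,::-1]); np.savez(f'pics/{tag}.npz',im=im,d=d,T=m['T'],f=240/np.tan(np.radians(m['fovy']/2)),c=[m['cx'],m['cy']])
def load(tag): return np.load(f'pics/{tag}.npz')
def ray(s,u,v,z):
    r=s['T'][:3,:3]@np.array([(u-s['c'][0])/s['f'],(v-s['c'][1])/s['f'],1]); o=s['T'][:3,3]
    return o+r*(z-o[2])/r[2]
def cloud(s):
    v,u=np.mgrid[:480,:640]; d=s['d']
    p=np.stack([(u-s['c'][0])/s['f']*d,(v-s['c'][1])/s['f']*d,d],-1)
    return p@s['T'][:3,:3].T+s['T'][:3,3]
E
python3 - <<'E'
from h import *
shot('scene','s0'); shot('top','t0')
for n in('s0','t0'):
    s=load(n); print(s['T'].round(3),s['f'],s['c'])
o=env.observe(); print(o['time_s'],o['position'],o['tool_rot'],o['ft_force'])
E
```

```text
[[-0.582 -0.353  0.733 -0.307]
 [-0.813  0.241 -0.53   0.618]
 [ 0.01  -0.904 -0.427  0.607]
 [ 0.     0.     0.     1.   ]] 517.6630726068993 [317.37237469 240.32236684]
[[-0.014 -0.999  0.048  0.465]
 [-1.     0.014  0.011  0.025]
 [-0.011 -0.048 -0.999  1.221]
 [ 0.     0.     0.     1.   ]] 473.89618583642294 [316.85809116 241.196263  ]
0.1 [ 0.15029068 -0.52883277  0.24978578] [[ 9.61930239e-01  2.73295093e-01 -8.40877748e-05]
 [ 2.73294981e-01 -9.61929461e-01  1.25144236e-03]
 [ 2.61126548e-04 -1.22678102e-03 -9.99999213e-01]] [0.35062609 0.44163492 0.50268153]
```

View pics/s0.png

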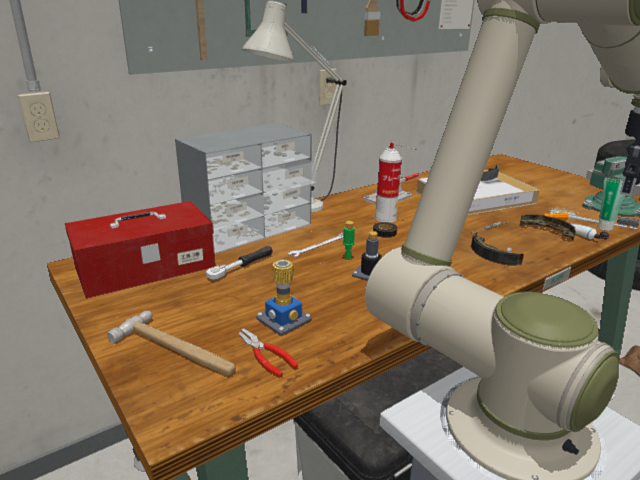

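View pics/t0.png

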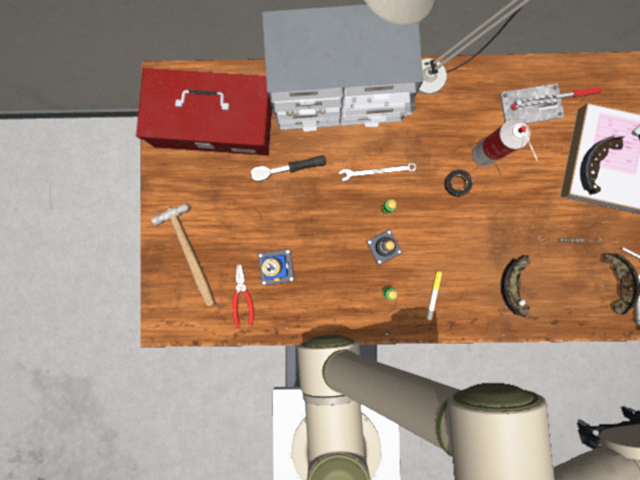

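Outlet: blue block with the brass coupler at top-view (272,267). For the plug there are three candidates: (388,245), a dark barrel in a black post on a square plate, and green ones at (390,205) and (391,293). The first fits the description, and I'll confirm it in a crop.

Run:
```python
from h import *
s=load('t0');im=s['im'];P=cloud(s)
crop=np.hstack([cv2.resize(im[215:315,225:325],(400,400),interpolation=2),cv2.resize(im[195:295,340:440],(400,400),interpolation=2)])
cv2.imwrite('pics/c0.png',crop[:,:,::-1])
hsv=cv2.cvtColor(im,cv2.COLOR_RGB2HSV)
for nm,(u,v) in dict(outlet=(272,267),park=(386,246)).items():
    box=np.zeros((480,640),bool); box[v-32:v+32,u-32:u+32]=1
    for lo,hi in((.035,.06),(.06,.09),(.09,.115),(.115,.15)):
        m=box&(P[...,2]>lo)&(P[...,2]<hi)
        if m.sum()>5:
            q=P[m]; print(nm,lo,m.sum(),q.mean(0).round(4),((q.min(0)+q.max(0))/2).round(4),(q.max(0)-q.min(0)).round(3))
    wood=(hsv[...,0]>5)&(hsv[...,0]<20)&(hsv[...,1]>120)
    m=(box&~wood).astype(np.uint8); m=cv2.morphologyEx(m,cv2.MORPH_OPEN,np.ones((5,5)))
    c=max(cv2.findContours(m,0,2)[0],key=cv2.contourArea); r=cv2.minAreaRect(c); print(r, ray(s,*r[0],0.01))
    k=cv2.boxPoints(r); print([ray(s,*p,0.008)[:2].round(3) for p in k])
m=(hsv[...,0]>100)&(hsv[...,0]<125)&(hsv[...,1]>150)&(hsv[...,2]>60); m[:215]=0;m[315:]=0
c=max(cv2.findContours(m.astype(np.uint8),0,2)[0],key=cv2.contourArea); r=cv2.minAreaRect(c);print('blue',r,ray(s,*r[0],.045))
```

```text
outlet 0.035 285 [0.4582 0.1378 0.0447] [0.4576 0.1447 0.0465] [0.062 0.063 0.023]
outlet 0.06 29 [0.4577 0.1487 0.0835] [0.4595 0.1482 0.0839] [0.015 0.015 0.007]
outlet 0.09 25 [0.4615 0.1451 0.1076] [0.463  0.1415 0.1052] [0.031 0.028 0.019]
outlet 0.115 191 [0.4589 0.1447 0.129 ] [0.4585 0.145  0.1267] [0.039 0.039 0.023]
((275.6099548339844, 266.7699890136719), (33.37544631958008, 33.51686096191406), 81.8698959350586) [0.45950394 0.14453509 0.01      ]
[array([0.496, 0.193]), array([0.507, 0.108]), array([0.423, 0.097]), array([0.412, 0.182])]
park 0.035 171 [ 0.5055 -0.1275  0.0505] [ 0.5071 -0.1321  0.0467] [0.045 0.047 0.023]
park 0.06 19 [ 0.5024 -0.1219  0.0787] [ 0.5037 -0.1295  0.0787] [0.02  0.025 0.022]
park 0.09 109 [ 0.5066 -0.1303  0.1038] [ 0.5067 -0.1327  0.1023] [0.026 0.027 0.023]
((383.800048828125, 246.60003662109375), (27.72724151611328, 27.72724151611328), 63.43495178222656) [ 0.50710744 -0.1324656   0.01      ]
[array([ 0.524, -0.086]), array([ 0.555, -0.15 ]), array([ 0.491, -0.18 ]), array([ 0.46 , -0.116])]
blue ((274.7308044433594, 266.8461608886719), (21.209938049316406, 21.582042694091797), 82.87498474121094) [0.45951202 0.14327163 0.045     ]
```

View pics/c0.png

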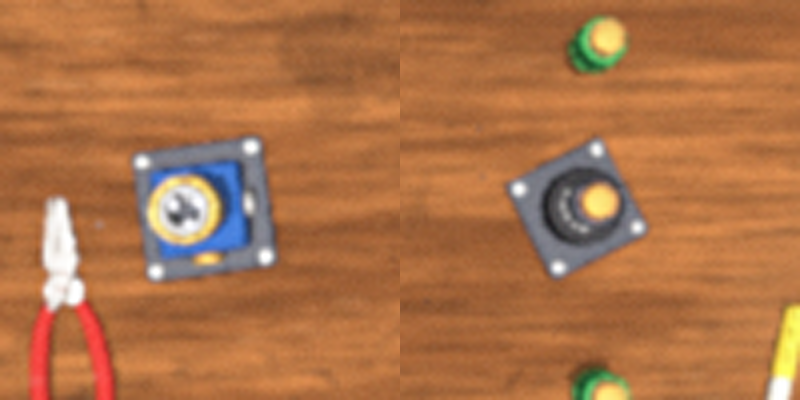

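The right crop confirms the grey/black plug in the post on the square plate at (0.507,-0.133), with green look-alikes above and below it. The left crop shows the coupler at about (0.459,0.1445). I'll move above the outlet.

Emit:
servo_tool(
  steps=[
    {"tx": 1.0,"ty": 2.1,"tz": 0.5,"claw": 8.5},
    {"tx": 1.93,"ty": 4.2,"tz": 0.5},
    {"tx": 1.93,"ty": 4.2,"tz": 0.5},
    {"tx": 1.93,"ty": 4.2,"tz": 0.5},
    {"tx": 1.93,"ty": 4.2,"tz": 0.5},
    {"tx": 1.93,"ty": 4.2,"tz": 0.5},
    {"tx": 1.93,"ty": 4.2,"tz": 0.5},
    {"tx": 1.93,"ty": 4.2,"tz": 0.5},
    {"tx": 1.93,"ty": 4.2,"tz": 0.5},
    {"tx": 1.93,"ty": 4.2,"tz": 0.5},
    {"tx": 1.93,"ty": 4.2},
    {"tx": 1.93,"ty": 4.2},
    {"tx": 1.93,"ty": 4.2},
    {"tx": 1.93,"ty": 4.2},
    {"tx": 1.93,"ty": 4.2},
    {"tx": 1.93,"ty": 4.2},
    {"tx": 1.0,"ty": 2.2},
    {},
    {},
  ],
)

```text
invalid input at $.steps[0]: expected keys tx, ty, tz, yaw, claw
```

Run:
```python
from h import *
shot('wrist','w1'); shot('scene','s1'); o=env.observe(); print(o['time_s'],o['position'],o['q'],o['ft_force'])
s=load('w1'); print(s['T'].round(3),s['f'])
P=cloud(s)
for lo,hi in((.04,.05),(.11,.15)):
    m=(P[...,2]>lo)&(P[...,2]<hi)&(abs(P[...,0]-.459)<.05)&(abs(P[...,1]-.1445)<.05)
    q=P[m]; print(lo,m.sum(), len(q) and (q.mean(0).round(4),((q.min(0)+q.max(0))/2).round(4),(q.max(0)-q.min(0)).round(4)))
```

```text
0.2 [ 0.15028291 -0.52889974  0.24996158] [-8.64769934e+01  2.18274415e+01  7.43638944e+01 -3.93813691e-04
  8.38593324e+01 -1.23371598e+01] [-0.02134312  0.06307981  0.63120898]
[[ 0.274 -0.914 -0.3    0.228]
 [-0.962 -0.261 -0.084 -0.507]
 [-0.002  0.311 -0.95   0.374]
 [ 0.     0.     0.     1.   ]] 344.7928113192128
0.04 0 0
0.11 0 0
```

View pics/w1.png

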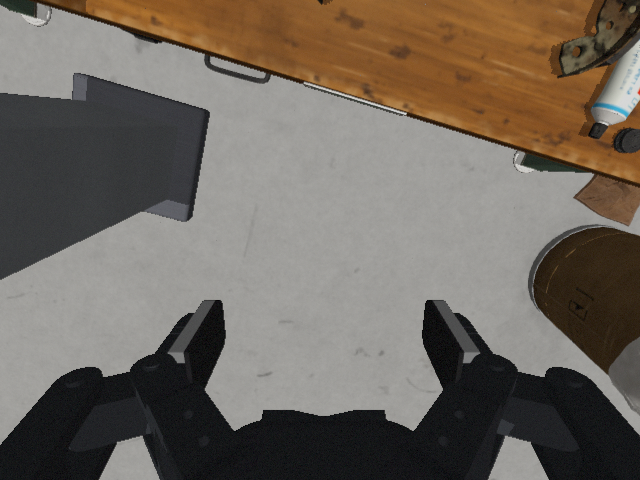

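The move was refused because every row must have all the keys. The picture shows the floor and the open fingers, with the arm still at its start. I'll send it again with full rows.

Emit:
servo_tool(
  steps=[
    {"tx": 1.0,"ty": 2.1,"tz": 0.5,"yaw": 0,"claw": 8.5},
    {"tx": 1.93,"ty": 4.2,"tz": 0.5,"yaw": 0,"claw": 8.5},
    {"tx": 1.93,"ty": 4.2,"tz": 0.5,"yaw": 0,"claw": 8.5},
    {"tx": 1.93,"ty": 4.2,"tz": 0.5,"yaw": 0,"claw": 8.5},
    {"tx": 1.93,"ty": 4.2,"tz": 0.5,"yaw": 0,"claw": 8.5},
    {"tx": 1.93,"ty": 4.2,"tz": 0.5,"yaw": 0,"claw": 8.5},
    {"tx": 1.93,"ty": 4.2,"tz": 0.5,"yaw": 0,"claw": 8.5},
    {"tx": 1.93,"ty": 4.2,"tz": 0.5,"yaw": 0,"claw": 8.5},
    {"tx": 1.93,"ty": 4.2,"tz": 0.5,"yaw": 0,"claw": 8.5},
    {"tx": 1.93,"ty": 4.2,"tz": 0.5,"yaw": 0,"claw": 8.5},
    {"tx": 1.93,"ty": 4.2,"tz": 0,"yaw": 0,"claw": 8.5},
    {"tx": 1.93,"ty": 4.2,"tz": 0,"yaw": 0,"claw": 8.5},
    {"tx": 1.93,"ty": 4.2,"tz": 0,"yaw": 0,"claw": 8.5},
    {"tx": 1.93,"ty": 4.2,"tz": 0,"yaw": 0,"claw": 8.5},
    {"tx": 1.93,"ty": 4.2,"tz": 0,"yaw": 0,"claw": 8.5},
    {"tx": 1.93,"ty": 4.2,"tz": 0,"yaw": 0,"claw": 8.5},
    {"tx": 1.0,"ty": 2.2,"tz": 0,"yaw": 0,"claw": 8.5},
    {"tx": 0,"ty": 0,"tz": 0,"yaw": 0,"claw": 8.5},
    {"tx": 0,"ty": 0,"tz": 0,"yaw": 0,"claw": 8.5},
  ],
)

```text
time_s: 2.1
position: [0.4596, 0.144, 0.3]
tool_rot: [[0.962, 0.274, -0.001], [0.274, -0.962, -0.0], [-0.001, 0.0, -1.0]]
ft_force: [0.2, 0.0, -0.4]
grip_width: 0.085
gripper_force: 0.0
```

```bash
cat > look.py <<'E'
from h import *
import sys
tag,x,y=sys.argv[1],float(sys.argv[2]),float(sys.argv[3])
shot('wrist',tag); o=env.observe(); print(o['time_s'],o['position'],o['q'].round(1) if hasattr(o['q'],'round') else o['q'],o['ft_force'])
s=load(tag); P=cloud(s)
for lo,hi in((.04,.056),(.06,.09),(.09,.11),(.11,.15)):
    m=(P[...,2]>lo)&(P[...,2]<hi)&(abs(P[...,0]-x)<.04)&(abs(P[...,1]-y)<.04)
    q=P[m]; print(lo,m.sum(), len(q) and (q.mean(0).round(4),((q.min(0)+q.max(0))/2).round(4),(q.max(0)-q.min(0)).round(4)))
E
python3 look.py w2 .459 .1445
```

```text
2.15 [0.45951715 0.14349913 0.30018641] [ 3.2 12.9 79.1 -0.  88.1 77.4] [-0.0463621  -0.20839374  0.4145421 ]
0.04 1185 (array([0.4734, 0.1503, 0.0457]), array([0.4611, 0.1469, 0.048 ]), array([0.0604, 0.0601, 0.0159]))
0.06 127 (array([0.4545, 0.1449, 0.0841]), array([0.4555, 0.1455, 0.0851]), array([0.0102, 0.0172, 0.0083]))
0.09 158 (array([0.4631, 0.1471, 0.1018]), array([0.4656, 0.1477, 0.1001]), array([0.0309, 0.0372, 0.0198]))
0.11 1449 (array([0.4626, 0.1467, 0.128 ]), array([0.4616, 0.1466, 0.1227]), array([0.0393, 0.0393, 0.0254]))
```

View pics/w2.png

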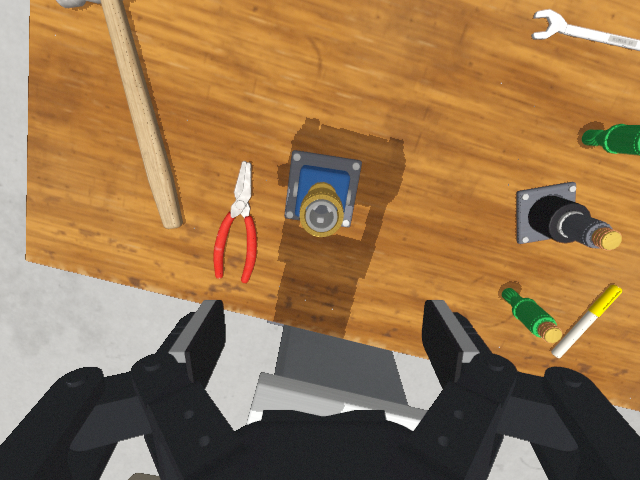

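The coupler stands at (321,213), centred between the fingers. The two views give about (0.4605,0.1455). I'll go down and grip the sleeve.

Emit:
servo_tool(
  steps=[
    {"tx": 0.1,"ty": 0.2,"tz": -1.5,"yaw": 0,"claw": 8.5},
    {"tx": 0,"ty": 0,"tz": -3,"yaw": 0,"claw": 8.5},
    {"tx": 0,"ty": 0,"tz": -3.5,"yaw": 0,"claw": 8.5},
    {"tx": 0,"ty": 0,"tz": -3.5,"yaw": 0,"claw": 8.5},
    {"tx": 0,"ty": 0,"tz": -3,"yaw": 0,"claw": 8.5},
    {"tx": 0,"ty": 0,"tz": -2,"yaw": 0,"claw": 8.5},
    {"tx": 0,"ty": 0,"tz": -1.5,"yaw": 0,"claw": 8.5},
    {"tx": 0,"ty": 0,"tz": -1.2,"yaw": 0,"claw": 8.5},
    {"tx": 0,"ty": 0,"tz": 0,"yaw": 0,"claw": 5},
    {"tx": 0,"ty": 0,"tz": 0,"yaw": 0,"claw": 5},
    {"tx": 0,"ty": 0,"tz": 0,"yaw": 0,"claw": 5},
    {"tx": 0,"ty": 0,"tz": 0,"yaw": 0,"claw": 5},
  ],
  newtons=20,
)

```text
time_s: 3.35
position: [0.4611, 0.1458, 0.109]
tool_rot: [[0.962, 0.273, 0.001], [0.273, -0.962, 0.0], [0.001, 0.0, -1.0]]
ft_force: [-0.6, -0.5, 0.2]
grip_width: 0.0499
gripper_force: 0.0
```

Run:
```python
from h import *
s=load('w2');P=cloud(s);m=(P[...,2]>.11)&(P[...,2]<.16)&(abs(P[...,0]-.461)<.03)&(abs(P[...,1]-.1455)<.03)
print('z hist',np.histogram(P[m][:,2],bins=np.arange(.11,.16,.002)))
shot('wrist','w3'); print(env.observe()['position'])
```

```text
z hist (array([ 28,  39,  66,  57,  34,  32,  56,  55,  61,  96, 575, 323,  27,
         0,   0,   0,   0,   0,   0,   0,   0,   0,   0,   0]), array([0.11 , 0.112, 0.114, 0.116, 0.118, 0.12 , 0.122, 0.124, 0.126,
       0.128, 0.13 , 0.132, 0.134, 0.136, 0.138, 0.14 , 0.142, 0.144,
       0.146, 0.148, 0.15 , 0.152, 0.154, 0.156, 0.158]))
[0.46099892 0.14586503 0.10891614]
```

View pics/w3.png

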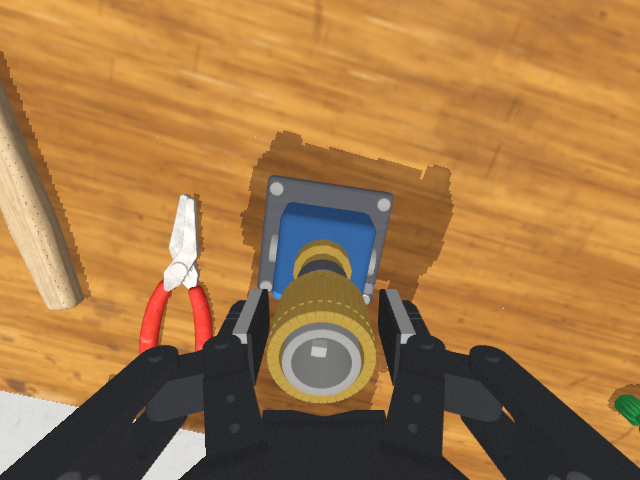

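The sleeve sits centred between the pads, at about (322,360) in the picture. Closing.

Emit:
servo_tool(
  steps=[
    {"tx": 0,"ty": 0,"tz": 0,"yaw": 0,"claw": 4},
    {"tx": 0,"ty": 0,"tz": 0,"yaw": 0,"claw": 3.5},
    {"tx": 0,"ty": 0,"tz": 0,"yaw": 0,"claw": 3.5},
    {"tx": 0,"ty": 0,"tz": 0,"yaw": 0,"claw": 3.5},
    {"tx": 0,"ty": 0,"tz": 0,"yaw": 0,"claw": 3.5},
  ],
  newtons=60,
)

```text
time_s: 3.9
position: [0.4608, 0.1464, 0.1086]
tool_rot: [[0.962, 0.273, 0.0], [0.273, -0.962, 0.001], [0.001, -0.001, -1.0]]
ft_force: [-1.0, 5.6, 2.7]
grip_width: 0.0395
gripper_force: 59.8
```

Emit:
servo_tool(
  steps=[
    {"tx": 0,"ty": 0,"tz": -0.2,"yaw": 0,"claw": 3.5},
    {"tx": 0,"ty": 0,"tz": -0.2,"yaw": 0,"claw": 3.5},
    {"tx": 0,"ty": 0,"tz": -0.2,"yaw": 0,"claw": 3.5},
    {"tx": 0,"ty": 0,"tz": -0.2,"yaw": 0,"claw": 3.5},
    {"tx": 0,"ty": 0,"tz": -0.2,"yaw": 0,"claw": 3.5},
    {"tx": 0,"ty": 0,"tz": 0,"yaw": 0,"claw": 3.5},
  ],
)

```text
time_s: 4.5
position: [0.4608, 0.1465, 0.0988]
tool_rot: [[0.962, 0.273, 0.001], [0.273, -0.962, 0.001], [0.001, -0.001, -1.0]]
ft_force: [-2.3, 5.1, 5.6]
grip_width: 0.0394
gripper_force: 60.2
```

Emit:
servo_tool(
  steps=[
    {"tx": 0,"ty": 0,"tz": -0.1,"yaw": 0,"claw": 3.5},
    {"tx": 0,"ty": 0,"tz": -0.1,"yaw": 0,"claw": 3.5},
    {"tx": 0,"ty": 0,"tz": 0,"yaw": 0,"claw": 3.5},
    {"tx": 0,"ty": 0,"tz": 0,"yaw": 0,"claw": 3.5},
  ],
)

```text
time_s: 4.9
position: [0.4608, 0.1464, 0.097]
tool_rot: [[0.962, 0.273, 0.001], [0.273, -0.962, 0.001], [0.001, -0.001, -1.0]]
ft_force: [-3.3, 5.2, 9.4]
grip_width: 0.0394
gripper_force: 60.4
```

Emit:
servo_tool(
  steps=[
    {"tx": 0,"ty": 0,"tz": -0.1,"yaw": 0,"claw": 3.5},
    {"tx": 0,"ty": 0,"tz": -0.1,"yaw": 0,"claw": 3.5},
    {"tx": 0,"ty": 0,"tz": 0,"yaw": 0,"claw": 3.5},
  ],
)

```text
time_s: 5.2
position: [0.4609, 0.1465, 0.0968]
tool_rot: [[0.962, 0.274, 0.003], [0.274, -0.962, 0.001], [0.003, 0.0, -1.0]]
ft_force: [-9.6, 2.8, 31.3]
grip_width: 0.0392
gripper_force: 62.2
```

Hard stop felt at 12 mm. I'll ease up and open.

Emit:
servo_tool(
  steps=[
    {"tx": 0,"ty": 0,"tz": 0.15,"yaw": 0,"claw": 3.5},
    {"tx": 0,"ty": 0,"tz": 0.15,"yaw": 0,"claw": 3.5},
    {"tx": 0,"ty": 0,"tz": 0.1,"yaw": 0,"claw": 3.5},
    {"tx": 0,"ty": 0,"tz": 0,"yaw": 0,"claw": 4.6},
    {"tx": 0,"ty": 0,"tz": 0,"yaw": 0,"claw": 6},
    {"tx": 0,"ty": 0,"tz": 0,"yaw": 0,"claw": 8.5},
    {"tx": 0,"ty": 0,"tz": 0,"yaw": 0,"claw": 8.5},
    {"tx": 0,"ty": 0,"tz": 0,"yaw": 0,"claw": 8.5},
    {"tx": 0,"ty": 0,"tz": 2,"yaw": 0,"claw": 8.5},
    {"tx": 0,"ty": 0,"tz": 4,"yaw": 0,"claw": 8.5},
    {"tx": 0,"ty": 0,"tz": 5,"yaw": 0,"claw": 8.5},
    {"tx": 0,"ty": 0,"tz": 5,"yaw": 0,"claw": 8.5},
    {"tx": 0,"ty": 0,"tz": 3,"yaw": 0,"claw": 8.5},
    {"tx": 0,"ty": 0,"tz": 0,"yaw": 0,"claw": 8.5},
  ],
)

```text
time_s: 6.6
position: [0.4619, 0.146, 0.2924]
tool_rot: [[0.962, 0.273, 0.008], [0.273, -0.962, 0.0], [0.008, 0.002, -1.0]]
ft_force: [0.6, -0.3, -0.1]
grip_width: 0.0851
gripper_force: 0.0
```

Run:
```python
from h import *
shot('wrist','w4'); shot('scene','s4'); s=load('w4');P=cloud(s);o=env.observe();print(o['position'],o['ft_force'])
m=(P[...,2]>.10)&(P[...,2]<.16)&(abs(P[...,0]-.461)<.03)&(abs(P[...,1]-.146)<.03)
print(np.histogram(P[m][:,2],bins=np.arange(.10,.14,.002))[0])
c=lambda i:cv2.resize(i[250:340,240:330],(400,400),interpolation=2)
cv2.imwrite('pics/c4.png',np.hstack([c(load('s0')['im']),c(load('s4')['im'])])[:,:,::-1])
```

```text
[0.46060057 0.14591632 0.28806701] [-0.41247867 -0.38957554 -1.38831917]
[ 33  28  27  38  27  33  43  59  52  58 382 190  29  37  30  51 286  34
   0   0]
```

View pics/c4.png

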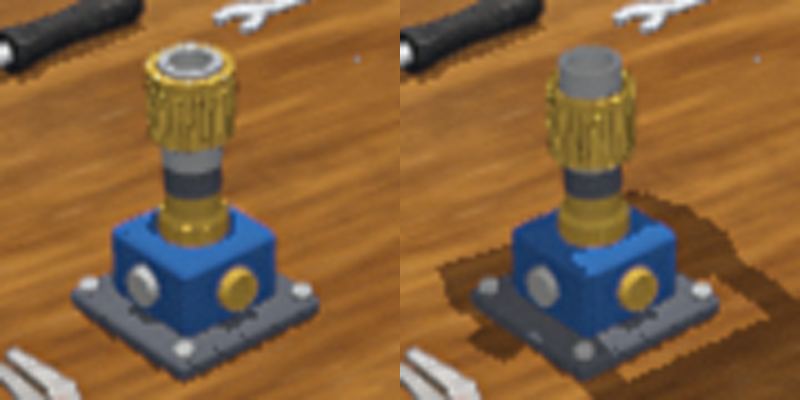

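The sleeve is caught back, with the grey tube now standing about 12 mm out of it. Next I'll refine the mouth centre, then go to the plug.

Run:
```python
from h import *
for t in('w2','w4','t0'):
    s=load(t);P=cloud(s)
    m=(P[...,2]>.130-.002*(t=='t0'))&(P[...,2]<.137)&(abs(P[...,0]-.461)<.03)&(abs(P[...,1]-.146)<.03)
    (u,v),r=cv2.minEnclosingCircle(np.argwhere(m)[:,::-1].astype(np.float32))
    q=P[m]; print(t,m.sum(),ray(s,u,v,.1325).round(4),r,((q.min(0)+q.max(0))/2).round(4),(q.max(0)-q.min(0)).round(4))
# plug top in w2, t0
for t in('w2','t0'):
    s=load(t);P=cloud(s)
    m=(P[...,2]>.104)&(P[...,2]<.125)&(abs(P[...,0]-.507)<.03)&(abs(P[...,1]+.1325)<.03)
    q=P[m]; print(t,m.sum(),q.mean(0).round(4),((q.min(0)+q.max(0))/2).round(4),(q.max(0)-q.min(0)).round(4))
```

```text
w2 925 [0.4617 0.1466 0.1325] 22.073949813842773 [0.4612 0.1465 0.1327] [0.0386 0.0385 0.0054]
w4 371 [0.4615 0.1465 0.1325] 16.10640525817871 [0.4609 0.1464 0.1325] [0.028  0.0274 0.005 ]
t0 135 [0.459  0.1452 0.1325] 8.383822441101074 [0.4597 0.1456 0.1324] [0.0369 0.0372 0.0088]
w2 412 [ 0.5093 -0.1283  0.1094] [ 0.5091 -0.13    0.1082] [0.0205 0.0205 0.0083]
t0 64 [ 0.5066 -0.1315  0.1104] [ 0.5072 -0.1318  0.1111] [0.0189 0.0191 0.0097]
```

Emit:
servo_tool(
  steps=[
    {"tx": 0.1,"ty": -1.5,"tz": 0,"yaw": 0,"claw": 8.5},
    {"tx": 0.3,"ty": -3,"tz": 0,"yaw": 0,"claw": 8.5},
    {"tx": 0.3,"ty": -3,"tz": 0,"yaw": 0,"claw": 8.5},
    {"tx": 0.3,"ty": -3,"tz": 0,"yaw": 0,"claw": 8.5},
    {"tx": 0.3,"ty": -3,"tz": 0,"yaw": 0,"claw": 8.5},
    {"tx": 0.3,"ty": -3,"tz": 0,"yaw": 0,"claw": 8.5},
    {"tx": 0.3,"ty": -3,"tz": 0,"yaw": 0,"claw": 8.5},
    {"tx": 0.3,"ty": -3,"tz": 0,"yaw": 0,"claw": 8.5},
    {"tx": 0.3,"ty": -3,"tz": 0,"yaw": 0,"claw": 8.5},
    {"tx": 0.2,"ty": -2.3,"tz": -0.6,"yaw": 0,"claw": 8.5},
    {"tx": 0,"ty": 0,"tz": 0,"yaw": 0,"claw": 8.5},
    {"tx": 0,"ty": 0,"tz": 0,"yaw": 0,"claw": 8.5},
  ],
)

```text
time_s: 7.9
position: [0.4874, -0.1319, 0.2809]
tool_rot: [[0.962, 0.272, -0.003], [0.272, -0.962, 0.002], [-0.002, -0.002, -1.0]]
ft_force: [1.0, -0.8, -0.1]
grip_width: 0.0852
gripper_force: 0.0
```

```bash
python3 look.py w5 .507 -.1325
python3 - <<'E'
from h import *
s=load('w5');P=cloud(s)
m=(P[...,2]>.1)&(P[...,2]<.13)&(abs(P[...,0]-.507)<.04)&(abs(P[...,1]+.1325)<.04)
print(np.histogram(P[m][:,2],bins=np.arange(.1,.13,.002))[0])
m&=P[...,2]>.106
(u,v),r=cv2.minEnclosingCircle(np.argwhere(m)[:,::-1].astype(np.float32)); print(u,v,r,ray(s,u,v,.110))
E
```

```text
7.95 [ 0.48751596 -0.13144097  0.28141378] [-28.6  16.   77.8   0.   86.3  45.6] [0.25399656 0.63689394 0.66877812]
0.04 796 (array([ 0.5159, -0.1285,  0.0507]), array([ 0.509 , -0.1312,  0.0481]), array([0.0471, 0.0472, 0.0158]))
0.06 112 (array([ 0.519 , -0.1268,  0.0777]), array([ 0.5127, -0.13  ,  0.0757]), array([0.0209, 0.0265, 0.0283]))
0.09 483 (array([ 0.5123, -0.1297,  0.1002]), array([ 0.5086, -0.1311,  0.1   ]), array([0.0284, 0.0285, 0.02  ]))
0.11 262 (array([ 0.509 , -0.1312,  0.1108]), array([ 0.5088, -0.1311,  0.1112]), array([0.0176, 0.0178, 0.0025]))
[  7  10   8  20 162 258   4   0   0   0   0   0   0   0]
329.5 193.5 11.85336971282959 [ 0.50924391 -0.13093776  0.11      ]
```

View pics/w5.png

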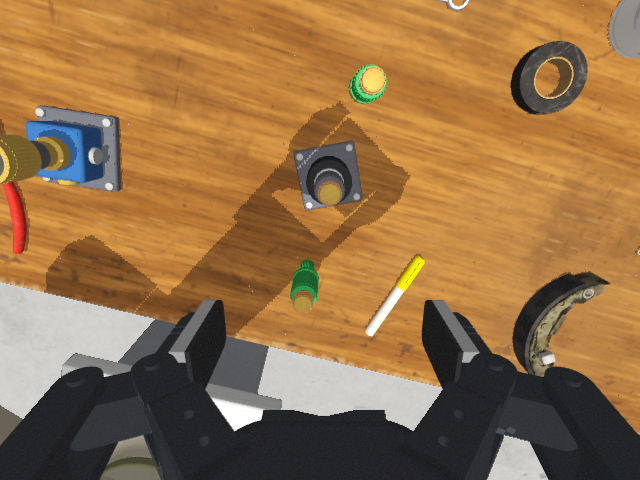

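The plug is at (329,193) in the post, grey with a brass top. The green look-alikes at (369,84) and (304,290) are about 9 cm off. I'll go over the plug and straight down.

Emit:
servo_tool(
  steps=[
    {"tx": 1.1,"ty": 0.05,"tz": -1,"yaw": 0,"claw": 8.5},
    {"tx": 1.0,"ty": 0,"tz": -2.5,"yaw": 0,"claw": 8.5},
    {"tx": 0,"ty": 0,"tz": -2.5,"yaw": 0,"claw": 8.5},
    {"tx": 0,"ty": 0,"tz": -3,"yaw": 0,"claw": 8.5},
    {"tx": 0,"ty": 0,"tz": -3,"yaw": 0,"claw": 8.5},
    {"tx": 0,"ty": 0,"tz": -3,"yaw": 0,"claw": 7},
    {"tx": 0,"ty": 0,"tz": -2.5,"yaw": 0,"claw": 6},
    {"tx": 0,"ty": 0,"tz": -1.8,"yaw": 0,"claw": 5},
    {"tx": 0,"ty": 0,"tz": -1,"yaw": 0,"claw": 4},
    {"tx": 0,"ty": 0,"tz": 0,"yaw": 0,"claw": 4},
    {"tx": 0,"ty": 0,"tz": 0,"yaw": 0,"claw": 4},
    {"tx": 0,"ty": 0,"tz": 0,"yaw": 0,"claw": 4},
  ],
)

```text
time_s: 9.15
position: [0.5093, -0.1316, 0.0802]
tool_rot: [[0.962, 0.273, 0.002], [0.273, -0.962, -0.001], [0.001, 0.001, -1.0]]
ft_force: [-0.8, 0.0, 0.1]
grip_width: 0.0403
gripper_force: 0.0
```

Run:
```python
from h import *
shot('wrist','w6'); o=env.observe(); print(o['position'],o['ft_force'])
```

```text
[ 0.50926857 -0.13164198  0.08021538] [-0.10414289  0.04837635  0.20539046]
```

View pics/w6.png

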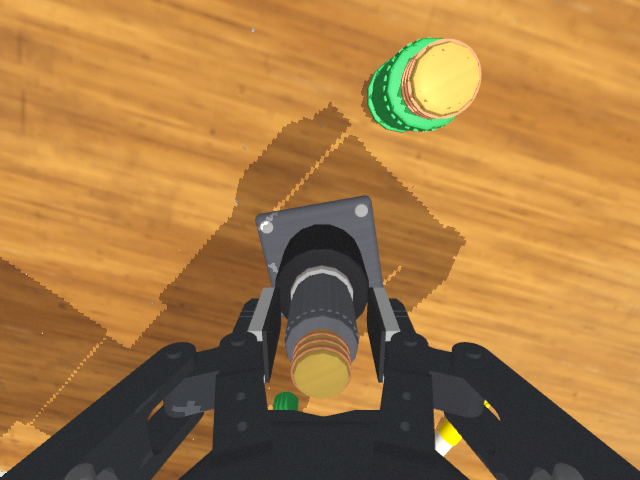

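The plug is centred between the pads at about (322,320). I'll grip it and lift straight up.

Emit:
servo_tool(
  steps=[
    {"tx": 0,"ty": 0,"tz": -0.2,"yaw": 0,"claw": 3},
    {"tx": 0,"ty": 0,"tz": 0,"yaw": 0,"claw": 2.3},
    {"tx": 0,"ty": 0,"tz": 0,"yaw": 0,"claw": 2.3},
    {"tx": 0,"ty": 0,"tz": 0,"yaw": 0,"claw": 2.3},
    {"tx": 0,"ty": 0,"tz": 0,"yaw": 0,"claw": 2.3},
    {"tx": 0,"ty": 0,"tz": 0,"yaw": 0,"claw": 2.3},
  ],
  newtons=40,
)

```text
time_s: 9.8
position: [0.509, -0.1316, 0.0778]
tool_rot: [[0.962, 0.273, 0.001], [0.273, -0.962, -0.0], [0.001, 0.0, -1.0]]
ft_force: [0.2, 1.0, 5.3]
grip_width: 0.0273
gripper_force: 39.3
```

Emit:
servo_tool(
  steps=[
    {"tx": 0,"ty": 0,"tz": 0.5,"yaw": 0,"claw": 2.3},
    {"tx": 0,"ty": 0,"tz": 1,"yaw": 0,"claw": 2.3},
    {"tx": 0,"ty": 0,"tz": 1.5,"yaw": 0,"claw": 2.3},
    {"tx": 0,"ty": 0,"tz": 2,"yaw": 0,"claw": 2.3},
    {"tx": 0,"ty": 0,"tz": 3,"yaw": 0,"claw": 2.3},
    {"tx": 0,"ty": 0,"tz": 3,"yaw": 0,"claw": 2.3},
    {"tx": 0,"ty": 0,"tz": 3,"yaw": 0,"claw": 2.3},
    {"tx": 0,"ty": 0,"tz": 2,"yaw": 0,"claw": 2.3},
    {"tx": 0,"ty": 0,"tz": 0,"yaw": 0,"claw": 2.3},
    {"tx": 0,"ty": 0,"tz": 0,"yaw": 0,"claw": 2.3},
  ],
)

```text
time_s: 10.8
position: [0.5084, -0.1314, 0.2369]
tool_rot: [[0.962, 0.273, -0.001], [0.273, -0.962, 0.0], [-0.0, -0.0, -1.0]]
ft_force: [-0.2, 0.5, -2.2]
grip_width: 0.0268
gripper_force: 39.5
```

Run:
```python
from h import *
s0=load('w6')
shot('wrist','w7'); o=env.observe(); p=np.array(o['position']); R=np.array(o['tool_rot']); print(p,o['ft_force'])
s=load('w7');P=(cloud(s)-p)@R  # tool frame
for lo,hi in((-.05,-.032),(-.032,-.026),(-.02,.02),(.02,.03),(.03,.07)):
    m=(abs(P[...,0])<.025)&(abs(P[...,1])<(.02 if lo!=-.02 else .013))&(P[...,2]>lo)&(P[...,2]<hi)
    q=P[m]; print(lo,m.sum(),len(q) and (((q.min(0)+q.max(0))/2).round(4),(q.max(0)-q.min(0)).round(4)))
```

```text
[ 0.50822888 -0.1313128   0.23619156] [-0.32194878 -0.76880954 -1.35299459]
-0.05 3290 (array([ 0.0043, -0.    , -0.041 ]), array([0.0279, 0.04  , 0.018 ]))
-0.032 1480 (array([ 0.0016, -0.    , -0.029 ]), array([0.0268, 0.04  , 0.006 ]))
-0.02 3956 (array([ 0.0034, -0.    ,  0.    ]), array([0.0236, 0.026 , 0.0399]))
0.02 498 (array([0.0095, 0.0004, 0.0233]), array([0.0129, 0.0284, 0.0066]))
0.03 451 (array([0.0051, 0.0004, 0.0531]), array([0.0086, 0.0178, 0.0255]))
```

Emit:
servo_tool(
  steps=[
    {"tx": -0.3,"ty": 1.3,"tz": 0,"yaw": 0,"claw": 2.3},
    {"tx": -0.5,"ty": 3,"tz": 0,"yaw": 0,"claw": 2.3},
    {"tx": -0.5,"ty": 3,"tz": 0,"yaw": 0,"claw": 2.3},
    {"tx": -0.5,"ty": 3,"tz": 0,"yaw": 0,"claw": 2.3},
    {"tx": -0.5,"ty": 3,"tz": 0,"yaw": 0,"claw": 2.3},
    {"tx": -0.5,"ty": 3,"tz": 0,"yaw": 0,"claw": 2.3},
    {"tx": -0.5,"ty": 3,"tz": 0,"yaw": 0,"claw": 2.3},
    {"tx": -0.5,"ty": 3,"tz": 0,"yaw": 0,"claw": 2.3},
    {"tx": -0.5,"ty": 3,"tz": 0,"yaw": 0,"claw": 2.3},
    {"tx": -0.45,"ty": 2.5,"tz": 0,"yaw": 0,"claw": 2.3},
    {"tx": 0,"ty": 0,"tz": -1,"yaw": 0,"claw": 2.3},
    {"tx": 0,"ty": 0,"tz": -1,"yaw": 0,"claw": 2.3},
    {"tx": 0,"ty": 0,"tz": -0.5,"yaw": 0,"claw": 2.3},
    {"tx": 0,"ty": 0,"tz": 0,"yaw": 0,"claw": 2.3},
    {"tx": 0,"ty": 0,"tz": 0,"yaw": 0,"claw": 2.3},
    {"tx": 0,"ty": 0,"tz": 0,"yaw": 0,"claw": 2.3},
  ],
)

```text
time_s: 12.45
position: [0.4616, 0.1461, 0.2126]
tool_rot: [[0.962, 0.272, 0.001], [0.272, -0.962, 0.0], [0.001, 0.0, -1.0]]
ft_force: [1.2, 0.0, -1.3]
grip_width: 0.0271
gripper_force: 39.8
```

Run:
```python
from h import *
shot('wrist','w8'); shot('scene','s8'); o=env.observe(); print(o['position'],o['ft_force'])
a=load('w8')['im'][200:480,180:460]; b=load('s8')['im'][230:340,230:340]
cv2.imwrite('pics/c8.png',np.hstack([cv2.resize(a,(400,400)),cv2.resize(b,(400,400),interpolation=2)])[:,:,::-1])
```

```text
[0.46148008 0.1462282  0.21261933] [ 0.20566261 -0.5106514  -2.36560886]
```

View pics/c8.png

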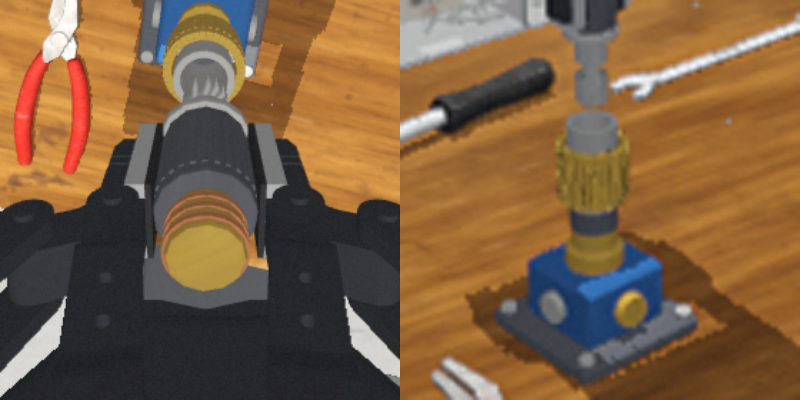

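The nose hangs directly above the open mouth and the sleeve is still back. I'll lower it gently while watching the force.

Emit:
servo_tool(
  steps=[
    {"tx": -0.05,"ty": 0,"tz": -0.3,"yaw": 0,"claw": 2.3},
    {"tx": 0,"ty": 0,"tz": -0.3,"yaw": 0,"claw": 2.3},
    {"tx": 0,"ty": 0,"tz": -0.3,"yaw": 0,"claw": 2.3},
    {"tx": 0,"ty": 0,"tz": -0.3,"yaw": 0,"claw": 2.3},
    {"tx": 0,"ty": 0,"tz": -0.2,"yaw": 0,"claw": 2.3},
    {"tx": 0,"ty": 0,"tz": -0.2,"yaw": 0,"claw": 2.3},
    {"tx": 0,"ty": 0,"tz": -0.2,"yaw": 0,"claw": 2.3},
    {"tx": 0,"ty": 0,"tz": 0,"yaw": 0,"claw": 2.3},
  ],
)

```text
time_s: 13.35
position: [0.4607, 0.1464, 0.1941]
tool_rot: [[0.962, 0.273, -0.0], [0.273, -0.962, -0.0], [-0.0, -0.0, -1.0]]
ft_force: [0.3, -0.2, -1.3]
grip_width: 0.027
gripper_force: 39.8
```

Emit:
servo_tool(
  steps=[
    {"tx": 0,"ty": 0,"tz": -0.2,"yaw": 0,"claw": 2.3},
    {"tx": 0,"ty": 0,"tz": -0.2,"yaw": 0,"claw": 2.3},
    {"tx": 0,"ty": 0,"tz": 0,"yaw": 0,"claw": 2.3},
  ],
)

```text
time_s: 13.65
position: [0.4607, 0.1465, 0.1901]
tool_rot: [[0.962, 0.273, -0.0], [0.273, -0.962, -0.0], [-0.0, -0.0, -1.0]]
ft_force: [-0.5, 0.5, -2.4]
grip_width: 0.0277
gripper_force: 39.8
```

Emit:
servo_tool(
  steps=[
    {"tx": 0,"ty": 0,"tz": -0.2,"yaw": 0,"claw": 2.3},
    {"tx": 0,"ty": 0,"tz": -0.2,"yaw": 0,"claw": 2.3},
    {"tx": 0,"ty": 0,"tz": -0.2,"yaw": 0,"claw": 2.3},
    {"tx": 0,"ty": 0,"tz": -0.2,"yaw": 0,"claw": 2.3},
    {"tx": 0,"ty": 0,"tz": 0,"yaw": 0,"claw": 2.3},
  ],
)

```text
time_s: 14.15
position: [0.4607, 0.1464, 0.182]
tool_rot: [[0.962, 0.273, -0.001], [0.273, -0.962, -0.0], [-0.001, -0.0, -1.0]]
ft_force: [0.5, 0.1, -1.0]
grip_width: 0.0268
gripper_force: 39.8
```

Emit:
servo_tool(
  steps=[
    {"tx": 0,"ty": 0,"tz": -0.2,"yaw": 0,"claw": 2.3},
    {"tx": 0,"ty": 0,"tz": -0.2,"yaw": 0,"claw": 2.3},
    {"tx": 0,"ty": 0,"tz": -0.2,"yaw": 0,"claw": 2.3},
    {"tx": 0,"ty": 0,"tz": -0.2,"yaw": 0,"claw": 2.3},
    {"tx": 0,"ty": 0,"tz": 0,"yaw": 0,"claw": 2.3},
  ],
)

```text
time_s: 14.65
position: [0.4607, 0.1465, 0.174]
tool_rot: [[0.962, 0.273, -0.001], [0.273, -0.962, 0.0], [-0.001, -0.0, -1.0]]
ft_force: [0.7, 0.1, -1.5]
grip_width: 0.0271
gripper_force: 39.8
```

Emit:
servo_tool(
  steps=[
    {"tx": 0,"ty": 0,"tz": -0.2,"yaw": 0,"claw": 2.3},
    {"tx": 0,"ty": 0,"tz": -0.2,"yaw": 0,"claw": 2.3},
    {"tx": 0,"ty": 0,"tz": -0.2,"yaw": 0,"claw": 2.3},
    {"tx": 0,"ty": 0,"tz": 0,"yaw": 0,"claw": 2.3},
  ],
)

```text
time_s: 15.05
position: [0.4606, 0.1465, 0.1687]
tool_rot: [[0.962, 0.273, -0.0], [0.273, -0.962, -0.0], [-0.0, 0.0, -1.0]]
ft_force: [-2.9, -0.6, 4.9]
grip_width: 0.0271
gripper_force: 40.4
```

Emit:
servo_tool(
  steps=[
    {"tx": 0,"ty": 0,"tz": -0.15,"yaw": 0,"claw": 2.3},
    {"tx": 0,"ty": 0,"tz": -0.15,"yaw": 0,"claw": 2.3},
    {"tx": 0,"ty": 0,"tz": 0,"yaw": 0,"claw": 2.3},
  ],
)

```text
time_s: 15.35
position: [0.4609, 0.1465, 0.1652]
tool_rot: [[0.962, 0.273, 0.0], [0.273, -0.962, 0.0], [0.0, -0.0, -1.0]]
ft_force: [0.4, 0.6, -0.7]
grip_width: 0.0271
gripper_force: 39.9
```

Emit:
servo_tool(
  steps=[
    {"tx": 0,"ty": 0,"tz": -0.1,"yaw": 0,"claw": 2.3},
    {"tx": 0,"ty": 0,"tz": -0.1,"yaw": 0,"claw": 2.3},
    {"tx": 0,"ty": 0,"tz": 0,"yaw": 0,"claw": 2.3},
  ],
)

```text
time_s: 15.65
position: [0.4608, 0.1465, 0.1631]
tool_rot: [[0.962, 0.273, -0.0], [0.273, -0.962, 0.0], [-0.0, -0.0, -1.0]]
ft_force: [1.2, 1.1, -1.2]
grip_width: 0.0272
gripper_force: 39.9
```

Emit:
servo_tool(
  steps=[
    {"tx": 0,"ty": 0,"tz": -0.1,"yaw": 0,"claw": 2.3},
    {"tx": 0,"ty": 0,"tz": 0,"yaw": 0,"claw": 2.3},
  ],
)

```text
time_s: 15.85
position: [0.4603, 0.1464, 0.1617]
tool_rot: [[0.962, 0.273, -0.002], [0.273, -0.962, -0.0], [-0.002, -0.0, -1.0]]
ft_force: [-0.1, -0.4, -5.2]
grip_width: 0.0269
gripper_force: 39.6
```

I've used my ten pictures, so I'll read the sleeve from the brass mask's rows in the scene image against its earlier forward and back states.

```bash
cat > sl.py <<'E'
from h import *
import sys
shot('scene',sys.argv[1])
for t in('s0','s4','s8',sys.argv[1]):
    im=load(t)['im']; h=cv2.cvtColor(im,cv2.COLOR_RGB2HSV)
    m=(h[...,0]>20)&(h[...,0]<30)&(h[...,1]>120)
    print(t,[int(x) for x in m[255:310,270:298].sum(1)])
o=env.observe();print(o['position'],o['ft_force'])
E
python3 sl.py s9
```

```text
s0 [0, 0, 0, 0, 0, 0, 1, 3, 4, 4, 5, 6, 7, 19, 19, 19, 19, 18, 18, 19, 19, 18, 18, 18, 16, 17, 14, 12, 2, 0, 0, 0, 0, 0, 0, 0, 0, 0, 0, 3, 11, 15, 14, 15, 14, 13, 13, 12, 9, 4, 0, 0, 0, 0, 0]
s4 [0, 0, 0, 0, 0, 0, 0, 0, 0, 0, 0, 1, 3, 3, 5, 5, 9, 15, 19, 19, 19, 19, 17, 19, 17, 17, 18, 17, 17, 18, 16, 14, 7, 0, 0, 0, 0, 0, 0, 2, 11, 15, 15, 15, 14, 13, 13, 12, 10, 2, 0, 0, 0, 0, 0]
s8 [0, 0, 0, 0, 0, 0, 0, 0, 0, 0, 0, 1, 4, 3, 5, 6, 8, 15, 19, 19, 19, 19, 19, 19, 18, 18, 18, 18, 18, 17, 16, 13, 4, 0, 0, 0, 0, 0, 0, 3, 12, 15, 14, 15, 14, 14, 13, 12, 10, 5, 0, 0, 0, 0, 0]
s9 [0, 0, 0, 0, 0, 0, 0, 0, 3, 3, 4, 5, 8, 17, 19, 19, 19, 18, 19, 19, 18, 18, 18, 18, 18, 15, 15, 12, 1, 0, 0, 0, 0, 0, 0, 0, 0, 0, 0, 2, 12, 15, 14, 15, 15, 13, 13, 12, 11, 5, 0, 0, 0, 0, 0]
[0.4603067  0.14636775 0.1616817 ] [-0.35921493  0.12503205 -4.79713665]
```

The sleeve's lower edge is back on its forward row (282), so it sprang up and locked the plug. The downward pull on the tool agrees. Releasing and withdrawing upward.

Emit:
servo_tool(
  steps=[
    {"tx": 0,"ty": 0,"tz": 0,"yaw": 0,"claw": 3.2},
    {"tx": 0,"ty": 0,"tz": 0,"yaw": 0,"claw": 4.5},
    {"tx": 0,"ty": 0,"tz": 0,"yaw": 0,"claw": 6},
    {"tx": 0,"ty": 0,"tz": 0,"yaw": 0,"claw": 7},
    {"tx": 0,"ty": 0,"tz": 1,"yaw": 0,"claw": 7},
    {"tx": 0,"ty": 0,"tz": 3,"yaw": 0,"claw": 7},
    {"tx": 0,"ty": 0,"tz": 4,"yaw": 0,"claw": 7},
    {"tx": 0,"ty": 0,"tz": 4,"yaw": 0,"claw": 7},
    {"tx": 0,"ty": 0,"tz": 2,"yaw": 0,"claw": 7},
    {"tx": 0,"ty": 0,"tz": 0,"yaw": 0,"claw": 7},
    {"tx": 0,"ty": 0,"tz": 0,"yaw": 0,"claw": 7},
    {"tx": 0,"ty": 0,"tz": 0,"yaw": 0,"claw": 7},
  ],
)

```text
time_s: 17.1
position: [0.4604, 0.1464, 0.3013]
tool_rot: [[0.962, 0.273, -0.002], [0.273, -0.962, -0.0], [-0.002, -0.0, -1.0]]
ft_force: [-1.1, -0.3, 0.2]
grip_width: 0.0699
gripper_force: 0.0
```

```bash
python3 sl.py s10 | tail -2
python3 - <<'E'
from h import *
shot('wrist','w10'); s=load('w10');P=cloud(s)
for lo,hi in((.165,.185),(.185,.2),(.16,.163)):
    m=(P[...,2]>lo)&(P[...,2]<hi)&(abs(P[...,0]-.461)<.03)&(abs(P[...,1]-.1465)<.03); q=P[m]
    print(m.sum(),len(q) and (((q.min(0)+q.max(0))/2).round(4),(q.max(0)-q.min(0)).round(4)))
m=(abs(P[...,0]-.461)<.008)&(abs(P[...,1]-.1465)<.008)&(P[...,2]<.22)
print(np.histogram(P[m][:,2],bins=np.arange(.1,.22,.004)))
E
```

```text
s10 [0, 0, 0, 0, 0, 0, 0, 0, 3, 4, 4, 5, 9, 19, 19, 20, 19, 19, 18, 19, 19, 19, 18, 18, 18, 17, 15, 12, 3, 0, 0, 0, 0, 0, 0, 0, 0, 0, 0, 2, 12, 15, 14, 15, 15, 13, 13, 13, 10, 4, 0, 0, 0, 0, 0]
[0.46043266 0.14642341 0.30126958] [-0.22229339 -0.09628115 -0.41497327]
508 (array([0.4632, 0.1462, 0.175 ]), array([0.0261, 0.0287, 0.0199]))
681 (array([0.4621, 0.1464, 0.1908]), array([0.0212, 0.0208, 0.0106]))
32 (array([0.4695, 0.1481, 0.1614]), array([0.0126, 0.0249, 0.0028]))
(array([  0,   0,   0,   0,   0,   0,   0,   0,   0,   0,   0,   0,   0,
         0,   0,   0,   0,   0,   0,   5,   2,   1,  10, 440,   1,   0,
         0,   0,   0]), array([0.1  , 0.104, 0.108, 0.112, 0.116, 0.12 , 0.124, 0.128, 0.132,
       0.136, 0.14 , 0.144, 0.148, 0.152, 0.156, 0.16 , 0.164, 0.168,
       0.172, 0.176, 0.18 , 0.184, 0.188, 0.192, 0.196, 0.2  , 0.204,
       0.208, 0.212, 0.216]))
```

The plug's top is at about 0.193 m, which is home for a mouth at 0.133 m. It stands upright on the axis with the sleeve forward and the gripper clear.

```bash
python3 -c "
from rig import env
print(env.close_job())"
```

```text
the job is handed in; nothing more can be done
None
```

The silencer plug is seated in the coupler with the sleeve sprung forward over it, the gripper is clear, and the job is handed in (17.1 s at the last reading); no verdict came back.

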